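# Seat a detector board in the microscope controller's card cage

### The arm

A 6-joint arm with a two-finger parallel gripper is mounted at the origin on the work surface. World frame = base frame: x ahead of the robot, y to its left, z up, the work surface at z = 0. Lengths are in mm, angles in rad, forces in N, time in s.
With the tool pointing down it reaches from about 400 to 925 mm from the base axis. Payload 12.5 kg.
Tool frame: the origin (TCP) lies on the mounting face of the last link; the fingertips stand 190 mm ahead of it and the grasp point (between the pads) lies 171 mm ahead of it (env.tcp_to_tips is the distance from the TCP to the fingertips, in mm); x points along the fingers, y is the direction in which the jaws open and shut, and the axes are right-handed (so a half turn about x gives the same grasp; the last joint's range is limited). The gripper opens to 95 mm and grips with 3 to 60 N. Pads are 20 mm wide; open, the fingers measure 119 mm over their backs; the gripper's body (75 mm by 180 mm) begins 59 mm behind the grasp point.
Start: joints at [1.196, 0.491, 1.559, -0, 1.092, -0.106], TCP at [165.96, 602.563, 404.761] pointing down, gripper open.
Joint ranges: [-3.1, 3.1], [-0.84, 2.19], [0.05, 2.79], [-1.13, 4.28], [0.06, 2.93], [-2.69, 2.69]. Speed limits (rad/s): [2.22, 2.22, 2.79, 3.14, 3.14, 3.14].

### API

Orientations are given as [roll, pitch, yaw] about the fixed x, y, z axes, in that order (R = Rz(yaw) Ry(pitch) Rx(roll)).
In Python, from cell import monitor, cams, job, env gives the robot as it stands. The module is installed in compiled form; this text tells all that it offers.
- The arm moves only by the tool apply_moves, never from a script. Its argument "series" is a list of rows, each a list of 3 entries, a list of its own where there are three numbers: the closure, from -1 (fully open) to 1 (shut), so that 0 is half open, then the shift along the tool's x, y, z in cm, then the turn about the tool's x in rad. A call has 1 to 20 rows; each row is the pose to reach, as a shift and turn from the pose commanded when the call began, along the tool's axes at that moment; what a row does not reach only later rows make up. A row lasts 1/8 s, in which the tool goes at most 62.5 mm and 10.7 degrees, less where a joint would pass 70% of its speed; a pose out of reach is approached as far as the arm can. A call with a gripper value outside its range is refused whole. The fingers move at their own pace and stop on an object; the grip force is fixed at half the most. Time passes only in rows, so rows that repeat a pose let the fingers close. It gives the time, the measured TCP pose, the force and the opening at its end, in the units of the state.
- monitor.state(): the state, without advancing time (a new reading comes with each control period).
- cams.read_camera(name): name is "scene" or "side" or "wrist"; returns a dict with "image" (420x560x3 uint8, red, green, blue), "fx", "fy", "cx", "cy" (pixels), "position" and "orientation" of the camera in the world. Camera axes: x right, y down, z forward; pixel columns grow to the right and rows downward; lengths in mm; the calibration is good to about 2 mm. A picture is of the moment at which its call begins. There is no depth.
- job.job_done(): hands the job in, once; it reports no verdict.
The state is a dict: "t": time; "joints": joint angles; "qvel": joint speeds; "tau": joint torques, N m; "eef_pos": TCP position; "tcp_rot": TCP orientation; "ft_force": force on the tool from outside, world axes, zero at the start; "moment": the same for the moment, N m; "opening": opening from 0.0 (shut) to 1.0 (fully open).
Only numpy, scipy, OpenCV 4.12 (cv2) and the standard library are available. Lean on these libraries where they do the work, as an engineer would, in place of code of your own. Each camera call takes 0.05 s, during which the arm holds its last target. There are 200 camera calls.

### The job

Fit the green detector board from the board rack into the free slot of the microscope's open card cage, red lever at the red guide. Lower it gently down the two guides, keeping hold until you feel it rest on its connector, and do not push it in by hand; then let go and swing both levers in until they stand fully upright, so that they draw the board home in the connector, without forcing them. Leave the blue spare board alone.

Things in the scene. Friction and masses are not known exactly. Their poses are not given: they have to be found in the camera images.
- card_grip (a point): Loose green board, upright in the grey rack. This point: middle of its black pull, 10 mm thick (x), 44 long (y), 32 tall, 22 mm above the aluminium top bar (12 thick, 104 long, 14 tall) it stands on; grip it from above, fingers closing along x. Axes: x normal to the board's face, y along its width to the red lever, z up. Rack walls stand 56 mm above the board's foot: lift it clear of them.
- card_foot (a point): Middle of the green board's lower (connector) edge, 124 mm straight below card_grip, same axes. The circuit board is 3 mm thick, 100 mm wide (94 mm in its lowest 21 mm). Its lowest 11 mm is a gold tongue 80 mm wide whose middle lies 6 mm towards the red lever: a key, it fits one way round only.
- card: The whole green board with its levers, 0.2 to 0.35 kg; origin and axes as card_foot.
- lever_r_tip (a point): Top end of the red lever's handle (9 mm wide along the board's x, 5 mm thick), 56 mm from its pivot. The pivot lies 56 mm from the board's middle towards +y, 29 mm below card_grip. To swing it in, push the tip from outside with closed fingers, ends 10 mm below the tip, along its arc (inward, rising 18 mm); a level push may bind.
- lever_w_tip (a point): Top end of the white lever's handle, at the board's -y end; otherwise as the red one.
- lever_r (a joint): Red lever: 0 = fully in (handle upright, at its stop), 0.88 = fully open (handle leaning outward from the board's middle). Starts open, 0.80 to 0.87; stays where left. With the board resting on the connector it swings easily (2 to 4 N) to about 0.4; then its 20 mm nose catches under the cage's lip and draws that end of the board down 2 to 7 mm, with 6 to 15 N at the tip, to the stop.
- lever_w (a joint): White lever at the board's -y end: values and behaviour as for the red one.
- cage: Open-topped grey card cage, fixed, 200 (x) x 196 (y) mm, side lips 112 to 118 mm high at |y| over 70 mm; origin at the centre of its underside, z up. Free slot: plane x = 0, white guide at y = -50, red guide at y = +50 mm. Other places are covered (strips 120 mm high, modules at x = -+66 mm, screws to 131 mm). Board fully home: foot at x = y = 0, 20 mm above this origin, y axes alike.
- slot_mouth (a point): Middle of the free slot at the height of the guides' mouths, 103 mm above the cage's origin; axes of the cage. The guides are upright channels: grooves 5 mm wide and 102 mm apart from floor to floor, flared to about 15 mm at the mouth.
- connector: Black connector low in the free slot, fixed; origin 12 mm above the cage's. Its 5.5 mm slot opens 28 mm above the cage's origin. Its contact row floats: the board's foot meets it and rests on it anywhere from 22 to 27 mm above the cage's origin; it resists with about 20 N in all and stays where it is pushed.
- spare_card: Blue spare board of the same shape, grey pull, no levers, in the rack's other slot 84 mm away (to either side); origin at the middle of its lower edge. To be left alone.

How it is judged:
By the outcome, as a careful person would: the job done as asked, in the order asked, and still so for the second after the job is handed in, with the robot touching nothing.
It also fails if it takes over 72 s, if anything falls off the work surface, if the arm or the gripper's body presses on something with over 40 N, if the wrist force passes 120 N, or if a joint passes its speed limit or range.

## Working session

There is one attempt and no reset: what is moved stays moved. The work goes in short steps, Python scripts to look and compute and a tool call to move; the robot and the scene stay as the last step left them, time stands still between calls to the robot, and variables do not carry over. Pictures are saved under pics/ and viewed, about 8 in all and at most 12, crops included, and the job is handed in when it is done.

Besides the shell and the picture viewer there is one more tool, called by a JSON object that holds its "fn" and its "kwargs". apply_moves: Moves the arm, as the interface text tells. Its arguments: {"type":"object","properties":{"series":{"type":"array"}},"required":["series"]}

```bash
mkdir -p pics; python3 - <<'E'
from cell import monitor,cams
import cv2,json
s=monitor.state()
print({k:s[k] for k in('t','eef_pos','tcp_rot','ft_force','opening')})
ims=[]
for n in('scene','side','wrist'):
    c=cams.read_camera(n); cv2.imwrite(f'pics/{n}0.png',c['image'][:,:,::-1])
    print(n,c['fx'],c['fy'],c['cx'],c['cy'],c['position'],c['orientation'])
E
```

```text
{'t': 0.0, 'eef_pos': array([165.94130183, 602.52631986, 404.18651233]), 'tcp_rot': array([-1.694249  ,  1.56973101, -1.96303735]), 'ft_force': array([-0.42790274,  0.95311262, -0.76461397]), 'opening': 0.9988818557327425}
scene 418.0560586587568 418.0560586587568 283.5597419987611 205.98979316764454 [ 779.58949627 -296.61048812  758.13036009] [-2.57229296  0.00576133  0.70107717]
side 502.1870456858497 502.1870456858497 291.47727301712257 208.49544029261423 [  67.60956939 -477.80982808  837.37605212] [-2.41723583 -0.00433468 -0.72105324]
wrist 363.5438402377078 363.5438402377078 281.6657621589198 212.56187856831525 [ 89.69533245 623.91737426 384.09502822] [2.85688045e+00 1.20040040e-03 1.30147411e+00]
```

View pics/scene0.png

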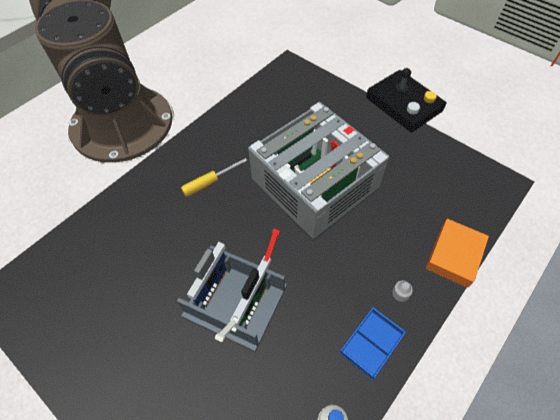

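View pics/side0.png

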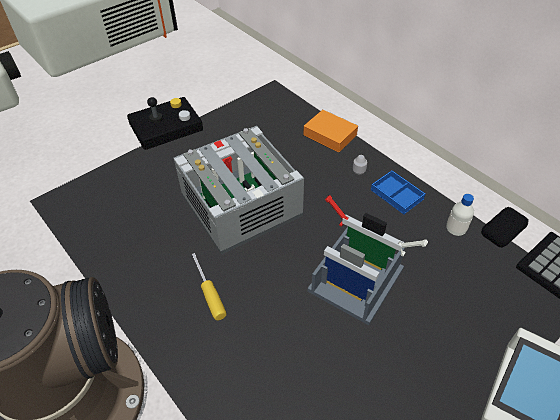

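```bash
python3 - <<'E'
import cv2,numpy as np
a=cv2.imread('pics/scene0.png');b=cv2.imread('pics/side0.png')
f=lambda i,x,y,w,h,k:cv2.resize(i[y:y+h,x:x+w],None,fx=k,fy=k,interpolation=cv2.INTER_CUBIC)
cv2.imwrite('pics/cage.png',np.vstack([f(a,245,95,150,75,4),f(b,170,115,150,75,4)])[:, :])
cv2.imwrite('pics/board.png',np.hstack([f(a,175,220,120,140,3.3),f(b,300,185,120,140,3.3)]))
E
```

```text
(no output)
```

View pics/cage.png

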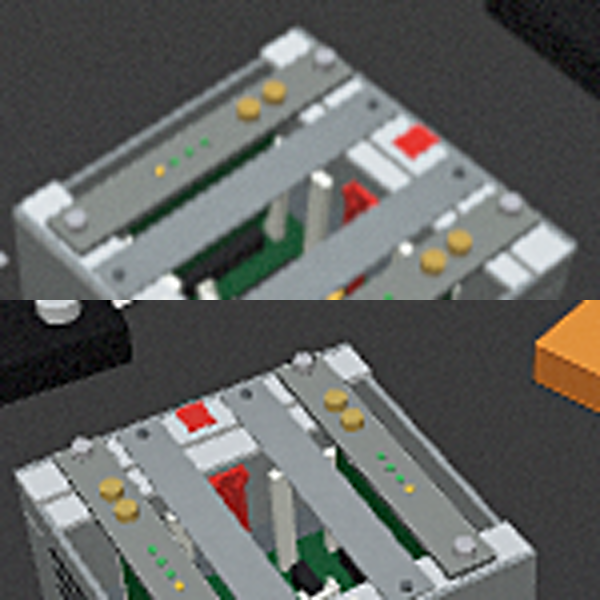

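View pics/board.png

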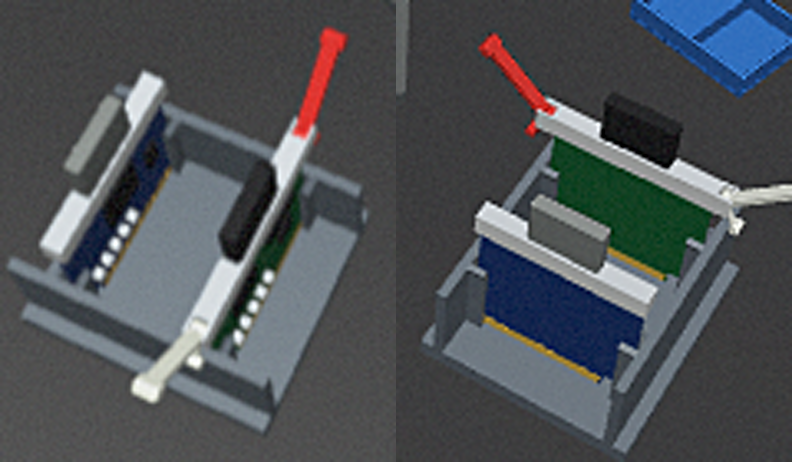

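```bash
cat > h.py <<'E'
from cell import monitor,cams
import cv2,numpy as np
from scipy.spatial.transform import Rotation as Ro
def ray(c,p):
    d=np.array([(p[0]-c['cx'])/c['fx'],(p[1]-c['cy'])/c['fy'],1])
    return np.array(c['position']),Ro.from_euler('xyz',c['orientation']).as_matrix()@d
def plane(c,p,z):
    o,d=ray(c,p); return o+d*(z-o[2])/d[2]
def tri(*cp):
    A=np.zeros((3,3));b=np.zeros(3);R=[]
    for c,p in cp:
        o,d=ray(c,p);d=d/np.linalg.norm(d);P=np.eye(3)-np.outer(d,d);A+=P;b+=P@o;R.append((o,P))
    x=np.linalg.solve(A,b); return x,max(np.linalg.norm(P@(x-o)) for o,P in R)
def proj(c,X):
    v=Ro.from_euler('xyz',c['orientation']).as_matrix().T@(np.asarray(X)-c['position'])
    return np.array([c['fx']*v[0]/v[2]+c['cx'],c['fy']*v[1]/v[2]+c['cy']])
def show(s): print({k:np.round(s[k],3) for k in('t','eef_pos','tcp_rot','ft_force','opening')})
E
python3 - <<'E'
from h import *
a=cams.read_camera('scene');b=cams.read_camera('side')
A=lambda x,y:(x/3.3+175,y/3.3+220)
B=lambda x,y:((x-396)/3.3+300,y/3.3+185)
for n,p,q in [('redtip',A(333,38),B(490,44)),('whitetip',A(147,390),(425,243)),('barR',A(302,128),B(545,108)),('barW',A(200,328),B(732,198)),('pulltop',A(253,205),B(643,112)),
 ('pulltopR',A(264,163),B(610,97)),('pulltopW',A(238,240),B(677,128))]:
    print(n,np.round(p,1),np.round(q,1),[np.round(v,1) for v in tri((a,p),(b,q))])
# cage: corner tops & red patch
C=lambda x,y:(x/4+245,y/4+95)
D=lambda x,y:(x/4+170,(y-300)/4+115)
for n,p,q in [('redpatch',C(415,141),D(195,416)),('screw',C(324,56),D(80,446)),('screw2',C(511,202),D(303,360)),('cornA',C(295,28),D(20,470)),('bolt',C(374,104),D(142,434)),('bolt2',C(459,173),D(246,394))]:
    print(n,[np.round(v,1) for v in tri((a,p),(b,q))])
E
```

```text
redtip [275.9 231.5] [328.5 198.3] [array([545.5, -44.6, 142. ]), np.float64(0.3)]
whitetip [219.5 338.2] [425 243] [array([ 598.5, -231.8,  142.3]), np.float64(0.4)]
barR [266.5 258.8] [345.2 217.7] [array([555.9, -82.1, 110.7]), np.float64(0.4)]
barW [235.6 319.4] [401.8 245. ] [array([ 588. , -193.2,  109.3]), np.float64(1.5)]
pulltop [251.7 282.1] [374.8 218.9] [array([ 574.7, -136.5,  140.3]), np.float64(1.0)]
pulltopR [255.  269.4] [364.8 214.4] [array([ 565.8, -118.8,  144.7]), np.float64(0.6)]
pulltopW [247.1 292.7] [385.2 223.8] [array([ 581.1, -154.8,  139.1]), np.float64(0.1)]
redpatch [array([495.4, 242.3, 116.6]), np.float64(0.1)]
screw [array([429.2, 250.8, 128.3]), np.float64(0.1)]
screw2 [array([560.2, 229.7, 128.2]), np.float64(0.2)]
cornA [array([399.7, 265.2, 119.4]), np.float64(0.3)]
bolt [array([464.8, 248.1, 118.1]), np.float64(0.4)]
bolt2 [array([525.9, 237.1, 118.4]), np.float64(0.2)]
```

View pics/wrist0.png

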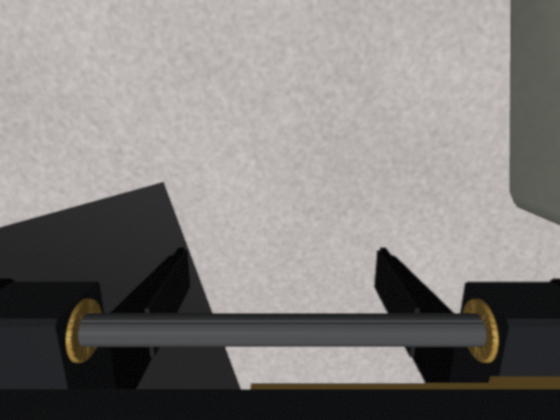

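```bash
cat >> h.py <<'E'
def frame(s=None):
    s=s or monitor.state(); return np.array(s['eef_pos']),Ro.from_euler('xyz',s['tcp_rot']).as_matrix()
def shift(target,s=None):   # world TCP target -> tool-axis shift in cm
    p,R=frame(s); return np.round(R.T@(np.asarray(target)-p)/10,2)
def jaw(s=None):
    p,R=frame(s); return np.degrees(np.arctan2(R[1,1],R[0,1]))
E
python3 - <<'E'
from h import *
p,R=frame();print(np.round(R,3),jaw())
c=cams.read_camera('wrist');print(np.round(R.T@(c['position']-p),1), np.round(R.T@Ro.from_euler('xyz',c['orientation']).as_matrix(),3))
print(shift([440,150,404.8]))
E
```

```text
[[-0.     0.266  0.964]
 [-0.     0.964 -0.266]
 [-1.    -0.    -0.   ]] 74.59919507433118
[ 20.2   0.4 -79.2] [[ 0.    -0.281  0.96 ]
 [ 1.    -0.    -0.   ]
 [ 0.001  0.96   0.281]]
[-2.000e-02 -3.635e+01  3.844e+01]
```

```bash
python3 - <<'E'
from h import *
print(shift([495,116,425]))
E
```

```text
[ -2.04 -38.17  44.65]
```

{"fn": "apply_moves", "kwargs": {"series": [[-1, [-2, -38.2, 44.6], 1.03], [-1, [-2, -38.2, 44.6], 1.03], [-1, [-2, -38.2, 44.6], 1.03], [-1, [-2, -38.2, 44.6], 1.03], [-1, [-2, -38.2, 44.6], 1.03], [-1, [-2, -38.2, 44.6], 1.03], [-1, [-2, -38.2, 44.6], 1.03], [-1, [-2, -38.2, 44.6], 1.03], [-1, [-2, -38.2, 44.6], 1.03], [-1, [-2, -38.2, 44.6], 1.03], [-1, [-2, -38.2, 44.6], 1.03], [-1, [-2, -38.2, 44.6], 1.03]]}}

```text
t: 1.8
eef_pos: [494.0, 116.4, 424.6]
tcp_rot: [-2.222, 1.57, 2.762]
ft_force: [0.6, 0.2, 0.8]
opening: 1.001
```

```bash
python3 - <<'E'
from h import *
import pickle
c=cams.read_camera('wrist');pickle.dump(c,open('cage1.pkl','wb'));print(jaw())
cv2.imwrite('pics/w1.png',cv2.resize(c['image'][:290,:,::-1],None,fx=1.42,fy=1.42,interpolation=cv2.INTER_CUBIC))
print(shift([572-46*.2722,-138.2+46*.962,425]), jaw())
E
```

```text
15.636382311757911
[-0.03  0.64 22.05] 15.636382311757911
```

View pics/w1.png

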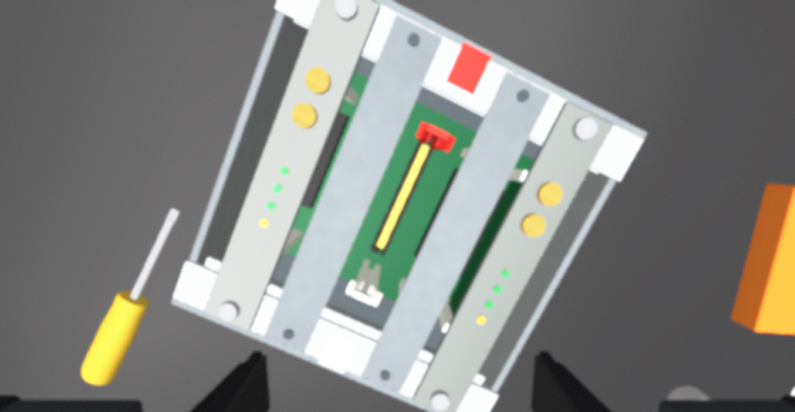

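```bash
python3 - <<'E'
from h import *
import pickle
c=pickle.load(open('cage1.pkl','rb'))
k=1.42
def P(l,z): return np.array([plane(c,((x+.5)/k-.5,(y+.5)/k-.5),z)[:2] for x,y in l])
s=P([(345,7),(587,128),(229,312),(440,400)],131)
b=P([(414,40),(523,96),(289,334),(385,375)],120)
for n,q in(('screw',s),('bolt',b)):
    u=q[0]-q[2]+q[1]-q[3]; v=q[1]-q[0]+q[3]-q[2]
    print(n,q.round(1).tolist(),'c',q.mean(0).round(1),'yawY',np.degrees(np.arctan2(u[1],u[0]))-90,'yawX',np.degrees(np.arctan2(v[1],v[0])),'size',np.hypot(*u)/2,np.hypot(*v)/2)
g=P([(434,133),(364,292)],103); print('guides',g,g.mean(0),np.hypot(*(g[0]-g[1])))
r=P([(468,68)],118);print(r)
y=P([(425,147),(380,247)],28);d=y[0]-y[1];print('conn',y,y.mean(0),np.degrees(np.arctan2(d[1],d[0]))-90)
E
```

```text
screw [[430.2, 249.1], [560.3, 229.0], [404.3, 85.0], [532.8, 64.8]] c [481.9 157. ] yawY -9.238321386257539 yawX -8.848182023309887 size 166.323416683211 130.84772595320302
bolt [[465.2, 246.3], [526.4, 236.2], [437.8, 76.7], [498.7, 66.6]] c [482.  156.5] yawY -9.24302568204051 yawX -9.380437722989143 size 171.82725796752388 61.86143943994075
guides [[488.37828875 207.41693761]
 [473.74196253 108.3660567 ]] [481.06012564 157.89149716] 100.1264153647991
[[495.30894932 241.60757956]]
conn [[488.80574073 200.35297207]
 [476.71649705 123.71194232]] [482.76111889 162.0324572 ] -8.9638943417213
```

{"fn": "apply_moves", "kwargs": {"series": [[-1, [0, 0.6, 6], 0], [-1, [0, 0.6, 12], 0], [-1, [0, 0.6, 18], 0], [-1, [0, 0.6, 22], 0], [-1, [0, 0.6, 22], 0], [-1, [0, 0.6, 22], 0]]}}

```text
t: 2.6
eef_pos: [559.1, -93.1, 424.7]
tcp_rot: [-2.738, 1.57, 2.248]
ft_force: [0.6, 0.8, 1.3]
opening: 1.003
```

```bash
python3 - <<'E'
from h import *
import pickle
c=cams.read_camera('wrist');pickle.dump(c,open('b1.pkl','wb'));show(monitor.state())
cv2.imwrite('pics/w2.png',cv2.resize(c['image'][:300,:,::-1],None,fx=1.42,fy=1.42,interpolation=cv2.INTER_CUBIC))
E
```

```text
{'t': np.float64(2.65), 'eef_pos': array([559.096, -92.858, 424.812]), 'tcp_rot': array([-2.931,  1.57 ,  2.055]), 'ft_force': array([0.053, 0.21 , 0.646]), 'opening': np.float64(1.004)}
```

View pics/w2.png

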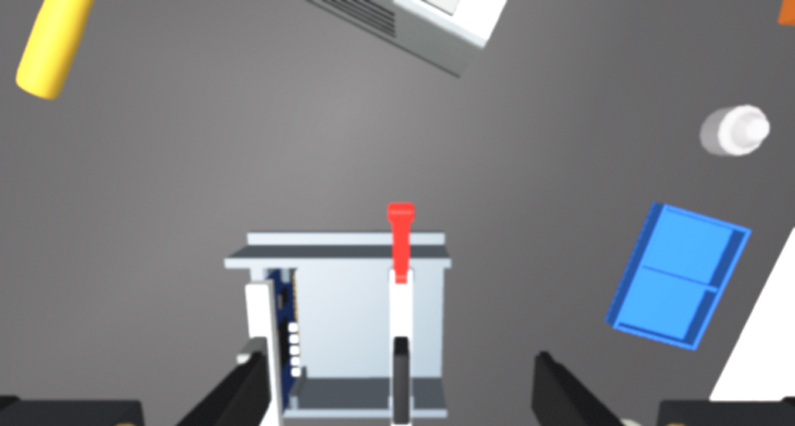

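```bash
python3 - <<'E'
from h import *
import pickle
c=pickle.load(open('b1.pkl','rb'));k=1.42
im=c['image'].astype(int)
px=lambda x,y:((x+.5)/k-.5,(y+.5)/k-.5)
def P(x,y,z): return plane(c,px(x,y),z)
for y in (305,320,330):   # bar edges at scale
    r=im[int(y/k),250:320].min(1); w=np.where(r>200)[0]+250; print('bar cols',w.min(),w.max(), 'mid',plane(c,((w.min()+w.max())/2,y/k),110).round(1))
for y in (350,370,390,405):
    r=im[int(y/k),270:300].max(1); w=np.where(r<90)[0]+270; print('pull cols',w.min(),w.max(),'mid',plane(c,((w.min()+w.max())/2,y/k),142).round(1))
print('pull far/near edge',P(401,338,142).round(1),'bar end',P(401,268,110).round(1),'redtip',P(401,204,136).round(1))
u=np.array([-53,187.2]);u/=np.hypot(*u);print(u)
E
```

```text
bar cols 250 307 mid [ 559.  -101.9  110. ]
bar cols 250 298 mid [ 557.8 -112.   110. ]
bar cols 250 292 mid [ 557.  -118.8  110. ]
pull cols 278 286 mid [ 566.2 -116.5  142. ]
pull cols 278 286 mid [ 569.4 -127.9  142. ]
pull cols 278 287 mid [ 573.  -139.4  142. ]
pull cols 278 287 mid [ 575.5 -148.4  142. ]
pull far/near edge [ 564.5 -109.7  142. ] bar end [556.  -79.2 110. ] redtip [545.3 -41.3 136. ]
[-0.27241225  0.96218063]
```

```bash
python3 - <<'E'
from h import *
print(jaw(),shift([571.7,-135,305]))
E
```

```text
15.676311560963402 [11.98  0.08  4.4 ]
```

{"fn": "apply_moves", "kwargs": {"series": [[-1, [0, 0.1, 4.4], -0.005], [-1, [5, 0.1, 4.4], -0.005], [-1, [9, 0.1, 4.4], -0.005], [-1, [11, 0.1, 4.4], -0.005], [-1, [12, 0.1, 4.4], -0.005], [-1, [12, 0.1, 4.4], -0.005], [-1, [12, 0.1, 4.4], -0.005]]}}

```text
t: 3.52
eef_pos: [572.3, -136.2, 305.7]
tcp_rot: [1.017, 1.569, -0.276]
ft_force: [0.1, 0.7, 0.9]
opening: 1.0
```

```bash
python3 - <<'E'
from h import *
show(monitor.state())
f=lambda i,x,y,w,h,k:cv2.resize(i[y:y+h,x:x+w],None,fx=k,fy=k,interpolation=cv2.INTER_CUBIC)
a=cams.read_camera('scene')['image'][:,:,::-1];b=cams.read_camera('side')['image'][:,:,::-1]
cv2.imwrite('pics/g1.png',np.hstack([f(a,175,200,120,150,3.3),f(b,310,155,120,150,3.3)]))
E
```

```text
{'t': np.float64(3.525), 'eef_pos': array([ 572.343, -136.201,  305.724]), 'tcp_rot': array([ 1.017,  1.569, -0.276]), 'ft_force': array([0.053, 0.694, 0.874]), 'opening': np.float64(1.0)}
```

View pics/g1.png

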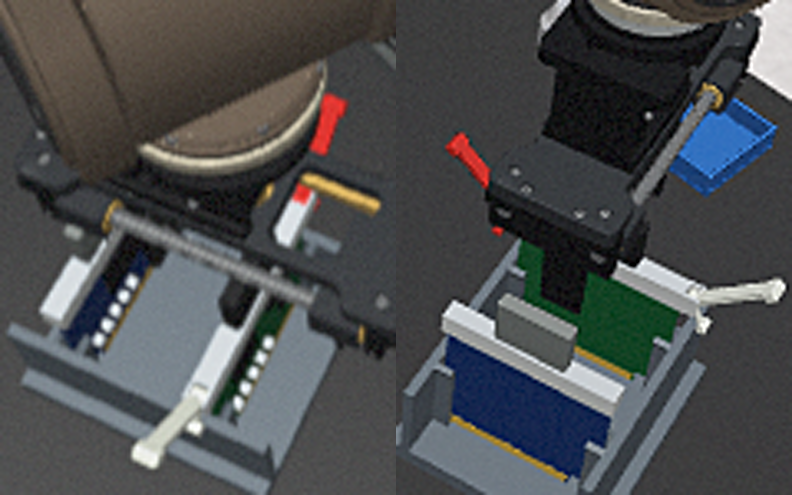

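{"fn": "apply_moves", "kwargs": {"series": [[1, [0, 0, 0], 0], [1, [0, 0, 0], 0], [1, [0, 0, 0], 0], [1, [0, 0, 0], 0], [1, [0, 0, 0], 0], [1, [0, 0, 0], 0], [1, [0, 0, 0], 0], [1, [0, 0, 0], 0]]}}

```text
t: 4.62
eef_pos: [572.2, -136.6, 304.7]
tcp_rot: [2.698, 1.571, 1.404]
ft_force: [0.2, -0.2, 0.3]
opening: 0.216
```

{"fn": "apply_moves", "kwargs": {"series": [[1, [0, 0, 0], 0], [1, [0, 0, 0], 0], [1, [0, 0, 0], 0], [1, [0, 0, 0], 0]]}}

```text
t: 5.12
eef_pos: [572.1, -136.6, 304.7]
tcp_rot: [-3.086, 1.571, 1.904]
ft_force: [-0.8, -0.5, 0.7]
opening: 0.103
```

{"fn": "apply_moves", "kwargs": {"series": [[1, [0, 0, 0], 0], [1, [-0.5, 0, 0], 0], [1, [-1.5, 0, 0], 0], [1, [-3, 0, 0], 0], [1, [-5, 0, 0], 0], [1, [-7.5, 0, 0], 0], [1, [-10, 0, 0], 0], [1, [-12.5, 0, 0], 0], [1, [-15, 0, 0], 0], [1, [-16, 0, 0], 0], [1, [-16, 0, 0], 0]]}}

```text
t: 6.5
eef_pos: [571.9, -136.5, 465.3]
tcp_rot: [1.012, 1.57, -0.281]
ft_force: [0.2, -0.1, -3.6]
opening: 0.107
```

```bash
python3 - <<'E'
from h import *
show(monitor.state());print(jaw())
import pickle
c=cams.read_camera('wrist');a=cams.read_camera('scene');b=cams.read_camera('side');pickle.dump((a,b,c),open('lift.pkl','wb'))
f=lambda i,x,y,w,h,k:cv2.resize(i['image'][y:y+h,x:x+w,::-1],None,fx=k,fy=k,interpolation=cv2.INTER_CUBIC)
top=np.hstack([f(a,190,200,200,150,2),f(b,330,90,200,150,2)])
cv2.imwrite('pics/l1.png',np.vstack([top,cv2.resize(f(c,130,120,300,150,2),(800,300))[:,:]]))
E
```

```text
{'t': np.float64(6.5), 'eef_pos': array([ 571.936, -136.508,  465.253]), 'tcp_rot': array([ 1.012,  1.57 , -0.281]), 'ft_force': array([ 0.21 , -0.066, -3.643]), 'opening': np.float64(0.107)}
15.870395217532646
```

View pics/l1.png

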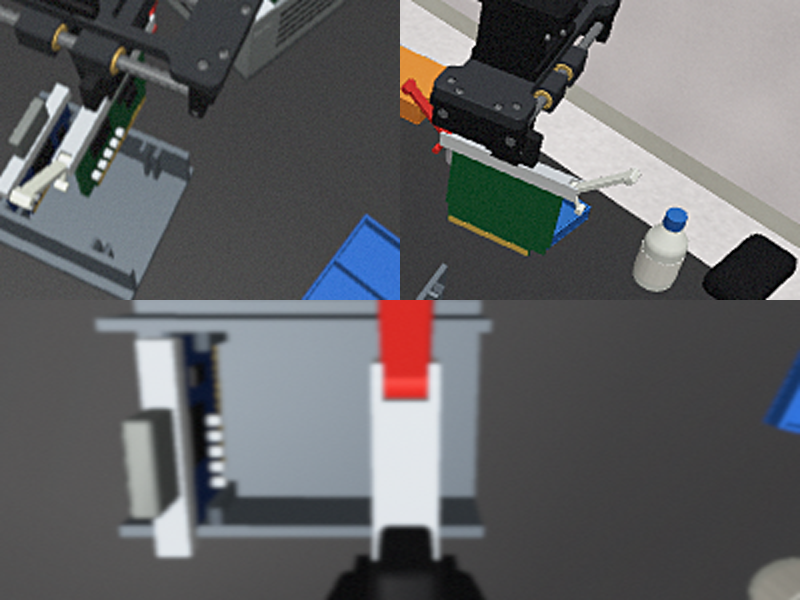

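```bash
cat > bm.py <<'E'
from h import *
def board(c,side,green_off=-1.5,s=None):
    """extents of green pcb pixels in board-plane coords (u from TCP along board y, z)"""
    p,R=frame(s); n=R[:,1]; u=-R[:,2]   # jaw (board x), board y
    hsv=cv2.cvtColor(c['image'],cv2.COLOR_RGB2HSV)
    g=cv2.inRange(hsv,(50,90,20),(85,255,255)); 
    k,l,st,_=cv2.connectedComponentsWithStats(g)
    i=1+np.argmax(st[1:,4]); ys,xs=np.where(l==i); print('blob',st[i])
    o=np.array(c['position']); D=Ro.from_euler('xyz',c['orientation']).as_matrix()
    d=np.c_[(xs-c['cx'])/c['fx'],(ys-c['cy'])/c['fy'],np.ones(len(xs))]@D.T
    p0=p+n*green_off
    t=((p0-o)@n)/(d@n); X=o+d*t[:,None]
    return (X-p)@u, X[:,2]
E
python3 - <<'E'
from bm import *
import pickle
a,b,c=pickle.load(open('lift.pkl','rb'))
for nm,cam,off in(('side',b,-1.5),('scene',a,1.5)):
    U,Z=board(cam,nm,off)
    print(nm,'U',np.percentile(U,[0,1,99,100]).round(1),'Z',Z.min().round(1),Z.max().round(1))
    for z in range(150,260,8):
        m=(abs(Z-z)<3)
        if m.sum()>3: print(z,U[m].min().round(1),U[m].max().round(1))
E
```

```text
blob [ 353  166   59   52 1762]
side U [-51.  -49.6  48.   49.4] Z 172.6 253.8
182 -47.9 45.4
190 -49.9 46.2
198 -50.7 49.1
206 -51.0 48.1
214 -49.8 48.8
222 -50.1 49.4
230 -50.4 48.8
238 -50.3 47.8
246 -50.6 48.5
254 -51.0 49.0
blob [228 239  35  59 362]
scene U [-54.6 -53.6  43.   44.7] Z 180.0 243.2
182 -37.2 42.9
190 -50.1 43.5
198 -51.4 44.7
206 -53.3 41.9
214 -54.0 36.6
222 -52.3 33.9
230 -53.0 12.3
238 -53.6 4.8
```

```bash
python3 - <<'E'
from h import *
print(shift([482,158,470]))
E
```

```text
[ -0.59  -0.61 -30.8 ]
```

{"fn": "apply_moves", "kwargs": {"series": [[1, [-0.5, 0, -2], 0.05], [1, [-0.5, 0, -5], 0.13], [1, [-0.5, 0, -9], 0.22], [1, [-0.5, -0.2, -13], 0.3], [1, [-0.5, -0.4, -17], 0.37], [1, [-0.5, -0.6, -21], 0.42], [1, [-0.5, -0.6, -25], 0.438], [1, [-0.5, -0.6, -28], 0.438], [1, [-0.5, -0.6, -30], 0.438], [1, [-0.5, -0.6, -30.8], 0.438], [1, [-0.5, -0.6, -30.8], 0.438], [1, [-0.5, -0.6, -30.8], 0.438], [1, [-0.5, -0.6, -30.8], 0.438]]}}

```text
t: 8.28
eef_pos: [482.4, 157.5, 469.7]
tcp_rot: [-1.174, 1.571, -2.907]
ft_force: [-0.6, 0.7, -3.4]
opening: 0.101
```

```bash
python3 - <<'E'
from bm import *
import pickle
s=monitor.state();show(s);print(jaw())
c=cams.read_camera('wrist');a=cams.read_camera('scene');b=cams.read_camera('side');pickle.dump((a,b,c),open('hov.pkl','wb'))
f=lambda i,x,y,w,h,k:cv2.resize(i['image'][y:y+h,x:x+w,::-1],None,fx=k,fy=k,interpolation=cv2.INTER_CUBIC)
top=np.hstack([f(a,220,20,200,170,2),f(b,150,30,200,170,2)])
cv2.imwrite('pics/h1.png',np.vstack([top,cv2.resize(f(c,130,0,300,250,1),None,fx=1,fy=1,interpolation=cv2.INTER_CUBIC) if 0 else np.hstack([f(c,120,0,320,250,1),np.zeros((250,480,3),np.uint8)])]))
U,Z=board(b,'side',-1.5); print('U',U.min(),U.max(),Z.min(),Z.max())
E
```

```text
{'t': np.float64(8.275), 'eef_pos': array([482.386, 157.452, 469.662]), 'tcp_rot': array([-1.174,  1.571, -2.907]), 'ft_force': array([-0.615,  0.668, -3.391]), 'opening': np.float64(0.101)}
-9.27503444744962
blob [220 103  28  53 643]
U -55.1244376382323 51.013589765225845 178.38364436282995 255.75572346395086
```

View pics/h1.png

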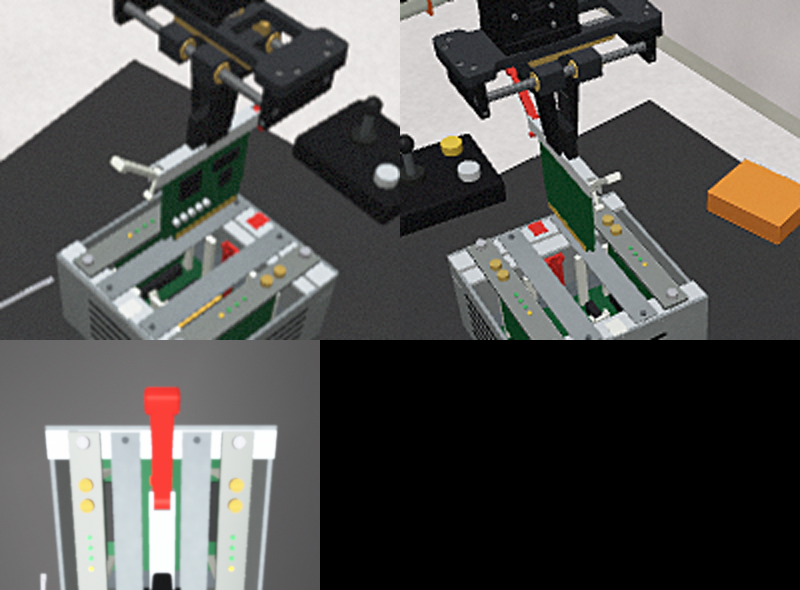

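```bash
python3 - <<'E'
from h import *
import pickle
a,b,c=pickle.load(open('hov.pkl','rb'))
C=lambda x,y:((x+.5)/4-.5+245,(y+.5)/4-.5+95)
D=lambda x,y:((x+.5)/4-.5+170,(y-300+.5)/4-.5+115)
th=np.radians(-9.25);ex=np.array([np.cos(th),np.sin(th)]);ey=np.array([-ex[1],ex[0]])
ref=np.array([481.8,156.8])
def rep(n,P): P=np.mean(P,0)[:2]-ref; print(n,(P@ex).round(2),(P@ey).round(2))
rep('side strip+',[plane(b,D(246,394),120),plane(b,D(405,587),120)])
rep('scene strip-',[plane(a,C(374,104),120),plane(a,C(119,275),120)])
rep('side screws diag',[plane(b,D(464,545),131)]);rep('side screw2',[plane(b,D(303,360),131)])
rep('scene screws',[plane(a,C(324,56),131),plane(a,C(75,218),131)])
# wrist now
k=lambda x,y:(x+120,y-340)
rep('wrist screws',[plane(c,k(82.5,442),131),plane(c,k(239.5,442),131)])
rep('wrist bolts',[plane(c,k(125,440),120),plane(c,k(197,440),120)])
E
```

```text
side strip+ 29.48 0.22
scene strip- -31.87 0.07
side screws diag 63.76 -85.19
side screw2 64.08 82.69
scene screws -66.34 -1.42
wrist screws 0.19 83.75
wrist bolts 0.17 85.52
```

{"fn": "apply_moves", "kwargs": {"series": [[1, [1, -0.03, 0], 0], [1, [2.5, -0.03, 0], 0], [1, [4, -0.03, 0], 0], [1, [5.2, -0.03, 0], 0], [1, [6, -0.03, 0], 0], [1, [6.5, -0.03, 0], 0], [1, [7, -0.03, 0], 0], [1, [7, -0.03, 0], 0]]}}

```text
t: 9.43
eef_pos: [481.8, 158.1, 399.6]
tcp_rot: [-1.525, 1.571, 3.027]
ft_force: [-0.1, 0.4, -3.4]
opening: 0.105
```

```bash
python3 - <<'E'
from h import *
s=monitor.state();show(s);print(jaw(),np.round(s['moment'],2),(np.array(s['eef_pos'])[:2]-[481.8,156.8]).round(2))
E
```

```text
{'t': np.float64(9.425), 'eef_pos': array([481.843, 158.104, 399.595]), 'tcp_rot': array([-1.525,  1.571,  3.027]), 'ft_force': array([-0.061,  0.449, -3.444]), 'opening': np.float64(0.105)}
-9.220208478632523 [-0.15  0.06  0.  ] [0.04 1.3 ]
```

{"fn": "apply_moves", "kwargs": {"series": [[1, [0.4, 0, 0], 0], [1, [0.8, 0, 0], 0], [1, [1.1, 0, 0], 0], [1, [1.4, 0, 0], 0], [1, [1.7, 0, 0], 0], [1, [2.0, 0, 0], 0], [1, [2.0, 0, 0], 0]]}}

```text
t: 10.3
eef_pos: [481.9, 158.1, 379.5]
tcp_rot: [-1.448, 1.57, 3.104]
ft_force: [-0.2, -0.2, -3.9]
opening: 0.102
```

```bash
python3 - <<'E'
from h import *
s=monitor.state();show(s);print(jaw(),np.round(s['moment'],2))
E
```

```text
{'t': np.float64(10.3), 'eef_pos': array([481.864, 158.086, 379.506]), 'tcp_rot': array([-1.448,  1.57 ,  3.104]), 'ft_force': array([-0.24 , -0.154, -3.928]), 'opening': np.float64(0.102)}
-9.224627802653558 [-0.1   0.05 -0.07]
```

{"fn": "apply_moves", "kwargs": {"series": [[1, [0.3, 0, 0], 0], [1, [0.6, 0, 0], 0], [1, [0.9, 0, 0], 0], [1, [1.2, 0, 0], 0], [1, [1.5, 0, 0], 0], [1, [1.8, 0, 0], 0], [1, [1.8, 0, 0], 0]]}}

```text
t: 11.18
eef_pos: [481.9, 158.1, 361.5]
tcp_rot: [-1.386, 1.57, -3.118]
ft_force: [-0.0, -0.8, -2.3]
opening: 0.102
```

```bash
python3 - <<'E'
from h import *
s=monitor.state();show(s);print(jaw(),np.round(s['moment'],2))
E
```

```text
{'t': np.float64(11.175), 'eef_pos': array([481.864, 158.093, 361.511]), 'tcp_rot': array([-1.386,  1.57 , -3.118]), 'ft_force': array([-0.004, -0.762, -2.343]), 'opening': np.float64(0.102)}
-9.222632948457743 [-0.13  0.06 -0.07]
```

{"fn": "apply_moves", "kwargs": {"series": [[1, [0.3, 0, 0], 0], [1, [0.6, 0, 0], 0], [1, [0.9, 0, 0], 0], [1, [1.2, 0, 0], 0], [1, [1.5, 0, 0], 0], [1, [1.8, 0, 0], 0], [1, [2.0, 0, 0], 0], [1, [2.0, 0, 0], 0]]}}

```text
t: 12.18
eef_pos: [481.9, 158.1, 341.6]
tcp_rot: [-1.565, 1.571, 2.986]
ft_force: [-0.4, 0.1, -2.6]
opening: 0.103
```

```bash
python3 - <<'E'
from h import *
s=monitor.state();show(s);print(jaw(),np.round(s['moment'],2))
E
```

```text
{'t': np.float64(12.175), 'eef_pos': array([481.881, 158.07 , 341.589]), 'tcp_rot': array([-1.565,  1.571,  2.986]), 'ft_force': array([-0.389,  0.058, -2.647]), 'opening': np.float64(0.103)}
-9.22802071848188 [-0.09  0.06 -0.07]
```

{"fn": "apply_moves", "kwargs": {"series": [[1, [0.2, 0, 0], 0], [1, [0.4, 0, 0], 0], [1, [0.6, 0, 0], 0], [1, [0.8, 0, 0], 0], [1, [0.8, 0, 0], 0]]}}

```text
t: 12.8
eef_pos: [481.9, 158.1, 333.6]
tcp_rot: [-1.569, 1.571, 2.983]
ft_force: [0.5, 0.2, -3.2]
opening: 0.103
```

{"fn": "apply_moves", "kwargs": {"series": [[1, [0.1, 0, 0], 0], [1, [0.2, 0, 0], 0], [1, [0.2, 0, 0], 0]]}}

```text
t: 13.18
eef_pos: [481.9, 158.1, 331.7]
tcp_rot: [-1.78, 1.571, 2.771]
ft_force: [-0.2, -0.2, -2.2]
opening: 0.104
```

{"fn": "apply_moves", "kwargs": {"series": [[1, [0.05, 0, 0], 0], [1, [0.1, 0, 0], 0], [1, [0.1, 0, 0], 0]]}}

```text
t: 13.55
eef_pos: [481.9, 158.1, 330.7]
tcp_rot: [-2.204, 1.571, 2.347]
ft_force: [-0.4, -0.4, -3.6]
opening: 0.104
```

{"fn": "apply_moves", "kwargs": {"series": [[1, [0.05, 0, 0], 0], [1, [0.1, 0, 0], 0], [1, [0.1, 0, 0], 0]]}}

```text
t: 13.92
eef_pos: [481.9, 158.1, 329.7]
tcp_rot: [-2.486, 1.571, 2.065]
ft_force: [-0.2, 0.4, -3.5]
opening: 0.103
```

{"fn": "apply_moves", "kwargs": {"series": [[1, [0.05, 0, 0], 0], [1, [0.05, 0, 0], 0]]}}

```text
t: 14.18
eef_pos: [481.9, 158.1, 329.2]
tcp_rot: [-3.056, 1.571, 1.496]
ft_force: [-0.5, -0.5, -4.1]
opening: 0.102
```

{"fn": "apply_moves", "kwargs": {"series": [[1, [0.05, 0, 0], 0], [1, [0.05, 0, 0], 0]]}}

```text
t: 14.42
eef_pos: [481.9, 158.1, 328.7]
tcp_rot: [3.05, 1.571, 1.318]
ft_force: [0.6, 0.5, -2.7]
opening: 0.102
```

{"fn": "apply_moves", "kwargs": {"series": [[1, [0.05, 0, 0], 0], [1, [0.05, 0, 0], 0]]}}

```text
t: 14.68
eef_pos: [481.9, 158.1, 328.2]
tcp_rot: [-2.411, 1.571, 2.141]
ft_force: [0.9, 1.2, -3.2]
opening: 0.103
```

{"fn": "apply_moves", "kwargs": {"series": [[1, [0.04, 0, 0], 0], [1, [0.04, 0, 0], 0]]}}

```text
t: 14.92
eef_pos: [481.9, 158.1, 327.8]
tcp_rot: [-3.105, 1.571, 1.447]
ft_force: [0.1, -0.7, -2.7]
opening: 0.106
```

{"fn": "apply_moves", "kwargs": {"series": [[1, [0.05, 0, 0], 0], [1, [0.05, 0, 0], 0]]}}

```text
t: 15.18
eef_pos: [481.9, 158.1, 327.3]
tcp_rot: [-2.566, 1.571, 1.985]
ft_force: [-0.4, -0.0, -3.2]
opening: 0.101
```

{"fn": "apply_moves", "kwargs": {"series": [[1, [0.04, 0, 0], 0], [1, [0.04, 0, 0], 0]]}}

```text
t: 15.42
eef_pos: [481.9, 158.1, 326.9]
tcp_rot: [-2.834, 1.571, 1.717]
ft_force: [1.1, -0.5, -1.8]
opening: 0.106
```

{"fn": "apply_moves", "kwargs": {"series": [[1, [0.04, 0, 0], 0], [1, [0.04, 0, 0], 0]]}}

```text
t: 15.68
eef_pos: [481.9, 158.1, 326.5]
tcp_rot: [-2.607, 1.571, 1.945]
ft_force: [0.1, -0.2, -3.3]
opening: 0.104
```

{"fn": "apply_moves", "kwargs": {"series": [[1, [0.04, 0, 0], 0], [1, [0.04, 0, 0], 0]]}}

```text
t: 15.92
eef_pos: [481.9, 158.1, 326.1]
tcp_rot: [-2.355, 1.571, 2.196]
ft_force: [-0.9, -0.2, -2.8]
opening: 0.102
```

{"fn": "apply_moves", "kwargs": {"series": [[1, [0.04, 0, 0], 0], [1, [0.04, 0, 0], 0]]}}

```text
t: 16.18
eef_pos: [481.9, 158.1, 325.7]
tcp_rot: [-2.271, 1.571, 2.28]
ft_force: [0.3, -0.5, -3.2]
opening: 0.101
```

{"fn": "apply_moves", "kwargs": {"series": [[1, [0.04, 0, 0], 0], [1, [0.04, 0, 0], 0]]}}

```text
t: 16.42
eef_pos: [481.9, 158.1, 325.3]
tcp_rot: [-2.79, 1.571, 1.761]
ft_force: [-0.5, 0.3, -3.4]
opening: 0.105
```

{"fn": "apply_moves", "kwargs": {"series": [[1, [0.04, 0, 0], 0], [1, [0.04, 0, 0], 0]]}}

```text
t: 16.68
eef_pos: [481.9, 158.1, 324.9]
tcp_rot: [-2.913, 1.571, 1.638]
ft_force: [0.1, 0.0, -3.6]
opening: 0.101
```

{"fn": "apply_moves", "kwargs": {"series": [[1, [0.04, 0, 0], 0], [1, [0.04, 0, 0], 0]]}}

```text
t: 16.92
eef_pos: [481.9, 158.1, 324.5]
tcp_rot: [-2.572, 1.571, 1.98]
ft_force: [0.2, -0.6, -3.0]
opening: 0.107
```

{"fn": "apply_moves", "kwargs": {"series": [[1, [0.04, 0, 0], 0], [1, [0.04, 0, 0], 0]]}}

```text
t: 17.18
eef_pos: [481.9, 158.1, 324.1]
tcp_rot: [-2.523, 1.571, 2.028]
ft_force: [-0.1, -0.8, -2.8]
opening: 0.105
```

{"fn": "apply_moves", "kwargs": {"series": [[1, [0.04, 0, 0], 0], [1, [0.04, 0, 0], 0]]}}

```text
t: 17.42
eef_pos: [481.9, 158.1, 323.7]
tcp_rot: [3.001, 1.571, 1.269]
ft_force: [-0.5, 1.0, -3.0]
opening: 0.107
```

{"fn": "apply_moves", "kwargs": {"series": [[1, [0.04, 0, 0], 0], [1, [0.04, 0, 0], 0]]}}

```text
t: 17.68
eef_pos: [481.8, 158.1, 323.3]
tcp_rot: [-2.052, 1.571, 2.499]
ft_force: [0.3, -0.1, -2.9]
opening: 0.105
```

{"fn": "apply_moves", "kwargs": {"series": [[1, [0.03, 0, 0], 0], [1, [0.03, 0, 0], 0]]}}

```text
t: 17.92
eef_pos: [481.9, 158.1, 323.0]
tcp_rot: [3.088, 1.571, 1.356]
ft_force: [-0.0, -0.3, -2.5]
opening: 0.105
```

{"fn": "apply_moves", "kwargs": {"series": [[1, [0.04, 0, 0], 0], [1, [0.04, 0, 0], 0]]}}

```text
t: 18.18
eef_pos: [481.9, 158.1, 322.6]
tcp_rot: [-2.114, 1.571, 2.437]
ft_force: [0.4, 0.2, -2.1]
opening: 0.104
```

{"fn": "apply_moves", "kwargs": {"series": [[1, [0.03, 0, 0], 0], [1, [0.03, 0, 0], 0]]}}

```text
t: 18.42
eef_pos: [481.9, 158.1, 322.3]
tcp_rot: [-3.036, 1.571, 1.515]
ft_force: [-0.2, 1.4, -2.5]
opening: 0.102
```

```bash
python3 - <<'E'
from bm import *
import pickle
show(monitor.state())
c=cams.read_camera('wrist');a=cams.read_camera('scene');b=cams.read_camera('side');pickle.dump((a,b,c),open('low.pkl','wb'))
f=lambda i,x,y,w,h,k:cv2.resize(i['image'][y:y+h,x:x+w,::-1],None,fx=k,fy=k,interpolation=cv2.INTER_CUBIC)
cv2.imwrite('pics/low.png',np.vstack([np.hstack([f(a,240,80,133,100,3),f(b,170,90,133,100,3)]),f(c,130,110,266,100,3)]))
E
```

```text
{'t': np.float64(18.425), 'eef_pos': array([481.877, 158.082, 322.313]), 'tcp_rot': array([-3.036,  1.571,  1.515]), 'ft_force': array([-0.187,  1.431, -2.547]), 'opening': np.float64(0.102)}
```

View pics/low.png

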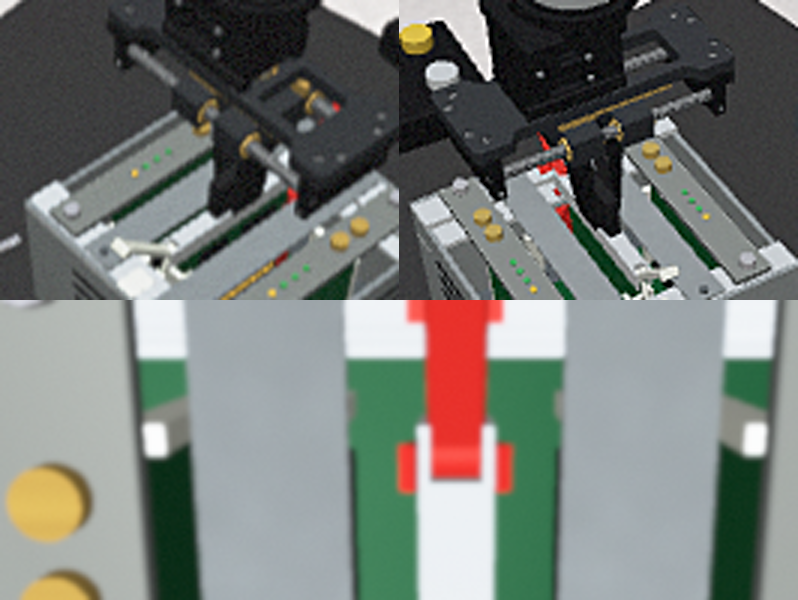

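{"fn": "apply_moves", "kwargs": {"series": [[1, [0.04, 0, 0], 0], [1, [0.04, 0, 0], 0]]}}

```text
t: 18.82
eef_pos: [481.9, 158.1, 321.9]
tcp_rot: [-2.736, 1.571, 1.816]
ft_force: [0.6, -0.2, -2.6]
opening: 0.107
```

{"fn": "apply_moves", "kwargs": {"series": [[1, [0.03, 0, 0], 0], [1, [0.03, 0, 0], 0]]}}

```text
t: 19.08
eef_pos: [481.9, 158.1, 321.6]
tcp_rot: [-2.573, 1.571, 1.979]
ft_force: [0.4, 0.3, -2.3]
opening: 0.102
```

{"fn": "apply_moves", "kwargs": {"series": [[1, [0.04, 0, 0], 0], [1, [0.04, 0, 0], 0]]}}

```text
t: 19.32
eef_pos: [481.9, 158.1, 321.2]
tcp_rot: [2.74, 1.571, 1.008]
ft_force: [0.1, 0.1, -3.2]
opening: 0.105
```

{"fn": "apply_moves", "kwargs": {"series": [[1, [0.03, 0, 0], 0], [1, [0.03, 0, 0], 0]]}}

```text
t: 19.58
eef_pos: [481.9, 158.1, 320.9]
tcp_rot: [-2.393, 1.571, 2.158]
ft_force: [0.1, -0.3, -3.4]
opening: 0.103
```

{"fn": "apply_moves", "kwargs": {"series": [[1, [0.04, 0, 0], 0], [1, [0.04, 0, 0], 0]]}}

```text
t: 19.82
eef_pos: [481.9, 158.1, 320.5]
tcp_rot: [-2.865, 1.571, 1.686]
ft_force: [-0.0, -0.0, -3.0]
opening: 0.103
```

{"fn": "apply_moves", "kwargs": {"series": [[1, [0.03, 0, 0], 0], [1, [0.03, 0, 0], 0]]}}

```text
t: 20.08
eef_pos: [481.9, 158.1, 320.2]
tcp_rot: [-3.123, 1.571, 1.429]
ft_force: [0.0, 0.3, -3.3]
opening: 0.106
```

```bash
python3 - <<'E'
from h import *
import pickle
def ext(c,off,p,ja,lo,hi,roi):
    n=np.array([np.cos(ja),np.sin(ja),0]);u=np.array([-n[1],n[0],0])
    hsv=cv2.cvtColor(c['image'],cv2.COLOR_RGB2HSV);g=cv2.inRange(hsv,lo,hi)
    m=np.zeros_like(g);x,y,w,h=roi;m[y:y+h,x:x+w]=1
    ys,xs=np.where((g>0)&(m>0))
    D=Ro.from_euler('xyz',c['orientation']).as_matrix();o=np.array(c['position'])
    d=np.c_[(xs-c['cx'])/c['fx'],(ys-c['cy'])/c['fy'],np.ones(len(xs))]@D.T
    X=o+d*(((p+n*off-o)@n)/(d@n))[:,None]
    return (X-p)@u,X[:,2],len(xs)
a,b,c=pickle.load(open('lift.pkl','rb'));p=np.array([571.9,-136.5,465.25]);ja=np.radians(15.87)
for nm,cam,off,roi in(('side',b,-1.5,(350,165,75,60)),('scene',a,1.5,(225,235,45,70))):
    U,Z,k=ext(cam,off,p,ja,(15,80,60),(32,255,255),roi); print(nm,'gold',k,U.min().round(1),U.max().round(1),np.percentile(Z,[0,5,50,95,100]).round(1))
# hover
a,b,c=pickle.load(open('hov.pkl','rb'));p=np.array([482.39,157.45,469.66]);ja=np.radians(-9.25)
for nm,cam,off,roi in(('side',b,-1.5,(215,135,40,25)),('scene',a,1.5,(298,105,46,40))):
    U,Z,k=ext(cam,off,p,ja,(15,80,60),(32,255,255),roi); print(nm,'gold',k,U.min().round(1),U.max().round(1),np.percentile(Z,[0,5,50,95,100]).round(1))
# cage heights by tri with near features
C=lambda x,y:((x+.5)/4-.5+245,(y+.5)/4-.5+95)
D=lambda x,y:((x+.5)/4-.5+170,(y-300+.5)/4-.5+115)
# wrist bar widths
for f in('lift.pkl','low.pkl'):
    c=pickle.load(open(f,'rb'))[2]; im=c['image'].astype(float).min(2)
    for r in(170,180,190,200):
        row=im[r,255:310]; 
        m=(row>170); i=np.where(m)[0]; print(f,r,i.min()+255,i.max()+255,end='; ')
    print()
E
```

```text
side gold 116 -32.8 44.5 [169.1 170.2 173.4 176.6 176.9]
scene gold 75 -34.6 42.1 [172.8 173.8 178.  277.1 284. ]
side gold 55 -86.5 37.9 [174.5 176.4 180.7 256.  261.2]
scene gold 78 -33.7 40.6 [179.2 179.3 183.1 186.  186. ]
lift.pkl 170 269 295; lift.pkl 180 269 294; lift.pkl 190 269 294; lift.pkl 200 269 294; 
low.pkl 170 269 294; low.pkl 180 269 294; low.pkl 190 270 294; low.pkl 200 270 293;
```

{"fn": "apply_moves", "kwargs": {"series": [[1, [0.04, 0, 0], 0], [1, [0.04, 0, 0], 0]]}}

```text
t: 20.32
eef_pos: [481.9, 158.1, 319.8]
tcp_rot: [3.063, 1.571, 1.331]
ft_force: [-0.0, 0.5, -3.2]
opening: 0.104
```

{"fn": "apply_moves", "kwargs": {"series": [[1, [0.03, 0, 0], 0], [1, [0.03, 0, 0], 0]]}}

```text
t: 20.58
eef_pos: [481.9, 158.1, 319.7]
tcp_rot: [2.147, 1.57, 0.415]
ft_force: [-0.0, -0.2, -0.1]
opening: 0.107
```

{"fn": "apply_moves", "kwargs": {"series": [[1, [0.02, 0, 0], 0], [1, [0.02, 0, 0], 0]]}}

```text
t: 20.82
eef_pos: [481.9, 158.1, 319.6]
tcp_rot: [2.131, 1.57, 0.399]
ft_force: [-1.4, 0.4, 3.7]
opening: 0.106
```

{"fn": "apply_moves", "kwargs": {"series": [[0.3, [0, 0, 0], 0], [0.3, [0, 0, 0], 0], [0.3, [0, 0, 0], 0], [0.3, [0, 0, 0], 0], [0.3, [-0.5, 0, 0], 0], [0.3, [-2, 0, 0], 0], [0.3, [-4, 0, 0], 0], [0.3, [-7, 0, 0], 0], [1, [-9, 0, -3], 0], [1, [-9, 0, -8], 0], [1, [-9, 0, -12.5], 0], [1, [-9, 0, -12.5], 0]]}}

```text
t: 22.32
eef_pos: [501.7, 283.6, 410.2]
tcp_rot: [2.348, 1.57, 0.619]
ft_force: [0.5, -1.0, 0.4]
opening: 0.019
```

```bash
python3 - <<'E'
from h import *
import pickle
show(monitor.state())
c=cams.read_camera('wrist');a=cams.read_camera('scene');b=cams.read_camera('side');pickle.dump((a,b,c),open('rel.pkl','wb'))
f=lambda i,x,y,w,h,k:cv2.resize(i['image'][y:y+h,x:x+w,::-1],None,fx=k,fy=k,interpolation=cv2.INTER_CUBIC)
cv2.imwrite('pics/rel.png',np.hstack([f(a,245,60,133,130,3),f(b,170,60,133,130,3)]))
# lever tip by red mask tri
for nm,cam in(('scene',a),('side',b)):
    hsv=cv2.cvtColor(cam['image'],cv2.COLOR_RGB2HSV)
    g=cv2.inRange(hsv,(0,150,90),(8,255,255))|cv2.inRange(hsv,(172,150,90),(180,255,255))
    k,l,st,ce=cv2.connectedComponentsWithStats(g)
    print(nm,[(st[i].tolist()) for i in range(1,k) if st[i,4]>8])
E
```

```text
{'t': np.float64(22.325), 'eef_pos': array([501.727, 283.641, 410.155]), 'tcp_rot': array([2.348, 1.57 , 0.619]), 'ft_force': array([ 0.471, -1.001,  0.392]), 'opening': np.float64(0.019)}
scene [[552, 54, 8, 11, 18], [338, 110, 20, 25, 171]]
side [[211, 124, 15, 25, 142], [222, 158, 6, 9, 23]]
```

View pics/rel.png

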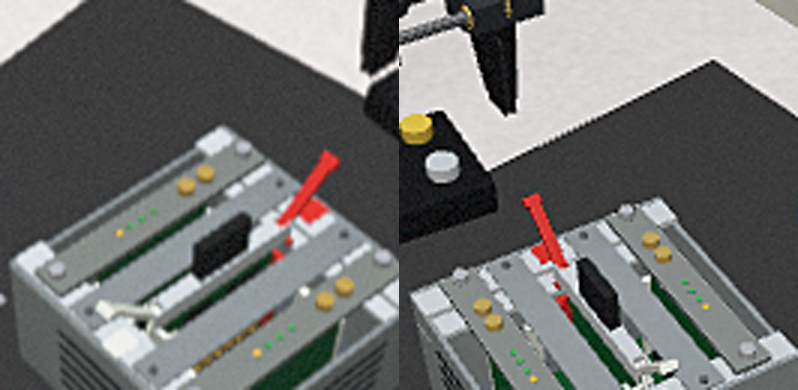

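```bash
python3 - <<'E'
from h import *
import pickle
a,b,c=pickle.load(open('rel.pkl','rb'))
th=np.radians(-9.25);ex=np.array([np.cos(th),np.sin(th)]);ey=np.array([-ex[1],ex[0]])
for n,p,q in(('red',(355.5,111),(214.3,125.7)),('white',(279,162.3),(260.8,182.7)),('pulltopmid',((222)/3+245,228/3+60),((595-399)/3+170,270/3+60))):
    X,e=tri((a,p),(b,q)); d=X[:2]-[481.8,156.8]; print(n,X.round(1),e.round(2),'cage',(d@ex).round(1),(d@ey).round(1))
p,R=frame(); d=p[:2]-[481.8,156.8];print('tcp cage',d@ex,d@ey,p[2])
E
```

```text
red [496.4 253.1 161.3] 1.58 cage -1.1 97.4
white [464.2  57.9 161.5] 1.47 cage -1.5 -100.4
pulltopmid [481.2 156.4 164.1] 1.44 cage -0.6 -0.5
tcp cage -0.3577891001064044 125.7457609755532 409.8562314612901
```

{"fn": "apply_moves", "kwargs": {"series": [[1, [3, 0, 0], 0], [1, [6, 0, 0], 0], [1, [7.4, 0, 0.3], 0], [1, [7.4, 0, 1.0], 0], [1, [7.4, 0, 1.6], 0], [1, [7.15, 0, 1.9], 0], [1, [6.9, 0, 2.17], 0], [1, [6.74, 0, 2.4], 0], [1, [6.58, 0, 2.6], 0], [1, [6.43, 0, 2.83], 0], [1, [6.29, 0, 3.07], 0], [1, [6.15, 0, 3.3], 0], [1, [6.04, 0, 3.56], 0], [1, [6.04, 0, 3.56], 0]]}}

```text
t: 24.22
eef_pos: [496.2, 246.1, 348.9]
tcp_rot: [-0.928, 1.571, -2.66]
ft_force: [0.5, 2.1, 1.5]
opening: 0.005
```

```bash
cat > st.py <<'E'
from h import *
s=monitor.state();show(s);p,R=frame(s)
th=np.radians(-9.25);ex=np.array([np.cos(th),np.sin(th)]);ey=np.array([-ex[1],ex[0]])
d=p[:2]-[481.8,156.8];f=np.array(s['ft_force'])
print('cage x,y,z',(d@ex).round(1),(d@ey).round(1),p[2].round(1),'F x,y,z',(f[:2]@ex).round(1),(f[:2]@ey).round(1),f[2].round(1))
E
python3 st.py
```

```text
{'t': np.float64(24.225), 'eef_pos': array([496.152, 246.112, 348.917]), 'tcp_rot': array([-0.928,  1.571, -2.66 ]), 'ft_force': array([0.484, 2.15 , 1.509]), 'opening': np.float64(0.005)}
cage x,y,z -0.2 90.5 348.9 F x,y,z 0.1 2.2 1.5
```

{"fn": "apply_moves", "kwargs": {"series": [[1, [-0.05, 0, 0.26], 0], [1, [-0.1, 0, 0.52], 0], [1, [-0.14, 0, 0.8], 0], [1, [-0.18, 0, 1.05], 0], [1, [-0.18, 0, 1.05], 0]]}}

```text
t: 24.85
eef_pos: [494.4, 236.2, 350.2]
tcp_rot: [-2.126, 1.57, 2.425]
ft_force: [0.6, 7.1, -3.8]
opening: 0.006
```

```bash
python3 st.py
```

```text
{'t': np.float64(24.85), 'eef_pos': array([494.401, 236.168, 350.203]), 'tcp_rot': array([-2.126,  1.57 ,  2.425]), 'ft_force': array([ 0.574,  7.079, -3.788]), 'opening': np.float64(0.006)}
cage x,y,z -0.3 80.4 350.2 F x,y,z -0.6 7.1 -3.8
```

{"fn": "apply_moves", "kwargs": {"series": [[1, [0, 0, -1.5], 0], [1, [-1, 0, -3.5], 0], [1, [-5, 0, -3.5], 0], [1, [-6, 0, 0], 0], [1, [-6, 0, 5], 0], [1, [-6, 0, 11], 0], [1, [-6, 0, 16], 0], [1, [-6, 0, 20], 0], [1, [-6, 0, 20.8], 0], [1, [-3, 0, 20.8], 0], [1, [0, 0, 20.8], 0], [1, [1.4, 0, 20.6], 0], [1, [1.4, 0, 20.1], 0], [1, [1.4, 0, 20.1], 0]]}}

```text
t: 26.6
eef_pos: [462.6, 38.2, 337.5]
tcp_rot: [1.748, 1.57, 0.017]
ft_force: [0.2, -0.5, 1.1]
opening: 0.005
```

```bash
python3 st.py
```

```text
{'t': np.float64(26.6), 'eef_pos': array([462.642,  38.185, 337.46 ]), 'tcp_rot': array([1.748, 1.57 , 0.017]), 'ft_force': array([ 0.194, -0.536,  1.06 ]), 'opening': np.float64(0.005)}
cage x,y,z 0.2 -120.2 337.5 F x,y,z 0.3 -0.5 1.1
```

{"fn": "apply_moves", "kwargs": {"series": [[1, [0.1, 0, -0.5], 0], [1, [0.1, 0, -1.0], 0], [1, [-0.1, 0, -1.3], 0], [1, [-0.33, 0, -1.52], 0], [1, [-0.5, 0, -1.74], 0], [1, [-0.67, 0, -1.95], 0], [1, [-0.82, 0, -2.18], 0], [1, [-0.96, 0, -2.42], 0], [1, [-1.1, 0, -2.66], 0], [1, [-1.21, 0, -2.91], 0], [1, [-1.21, 0, -2.91], 0]]}}

```text
t: 27.98
eef_pos: [467.0, 66.5, 348.9]
tcp_rot: [2.665, 1.571, 0.934]
ft_force: [0.2, -0.0, 0.6]
opening: 0.008
```

```bash
python3 st.py
```

```text
{'t': np.float64(27.975), 'eef_pos': array([466.967,  66.49 , 348.864]), 'tcp_rot': array([2.665, 1.571, 0.934]), 'ft_force': array([ 0.153, -0.034,  0.638]), 'opening': np.float64(0.008)}
cage x,y,z -0.1 -91.5 348.9 F x,y,z 0.2 -0.0 0.6
```

{"fn": "apply_moves", "kwargs": {"series": [[1, [-0.05, 0, -0.26], 0], [1, [-0.1, 0, -0.52], 0], [1, [-0.14, 0, -0.8], 0], [1, [-0.14, 0, -0.8], 0]]}}

```text
t: 28.48
eef_pos: [468.2, 74.3, 350.2]
tcp_rot: [-0.884, 1.571, -2.616]
ft_force: [-0.7, -3.5, 0.5]
opening: 0.006
```

```bash
python3 st.py
```

```text
{'t': np.float64(28.475), 'eef_pos': array([468.224,  74.291, 350.179]), 'tcp_rot': array([-0.884,  1.571, -2.616]), 'ft_force': array([-0.741, -3.494,  0.516]), 'opening': np.float64(0.006)}
cage x,y,z -0.1 -83.6 350.2 F x,y,z -0.2 -3.6 0.5
```

{"fn": "apply_moves", "kwargs": {"series": [[1, [-0.05, 0, -0.25], 0], [1, [-0.08, 0, -0.5], 0], [1, [-0.1, 0, -0.75], 0], [1, [-0.1, 0, -0.75], 0]]}}

```text
t: 28.98
eef_pos: [469.1, 81.4, 350.5]
tcp_rot: [-1.091, 1.568, -2.822]
ft_force: [-1.2, -8.3, -5.9]
opening: 0.006
```

```bash
python3 st.py
```

```text
{'t': np.float64(28.975), 'eef_pos': array([469.091,  81.369, 350.468]), 'tcp_rot': array([-1.091,  1.568, -2.822]), 'ft_force': array([-1.204, -8.253, -5.86 ]), 'opening': np.float64(0.006)}
cage x,y,z -0.4 -76.5 350.5 F x,y,z 0.1 -8.3 -5.9
```

{"fn": "apply_moves", "kwargs": {"series": [[1, [0.03, 0, -0.2], 0], [1, [0.03, 0, -0.4], 0], [1, [0.03, 0, -0.4], 0]]}}

```text
t: 29.35
eef_pos: [469.7, 85.2, 350.0]
tcp_rot: [-1.042, 1.568, -2.773]
ft_force: [-1.0, -8.6, -7.0]
opening: 0.002
```

```bash
python3 st.py
```

```text
{'t': np.float64(29.35), 'eef_pos': array([469.683,  85.164, 349.963]), 'tcp_rot': array([-1.042,  1.568, -2.773]), 'ft_force': array([-1.041, -8.62 , -7.041]), 'opening': np.float64(0.002)}
cage x,y,z -0.4 -72.7 350.0 F x,y,z 0.4 -8.7 -7.0
```

{"fn": "apply_moves", "kwargs": {"series": [[1, [0.05, 0, -0.1], 0], [1, [0.05, 0, -0.2], 0], [1, [0.05, 0, -0.2], 0]]}}

```text
t: 29.72
eef_pos: [470.0, 87.0, 349.5]
tcp_rot: [-0.984, 1.567, -2.715]
ft_force: [-1.3, -10.0, -7.5]
opening: 0.002
```

```bash
python3 st.py
```

```text
{'t': np.float64(29.725), 'eef_pos': array([469.994,  87.016, 349.482]), 'tcp_rot': array([-0.984,  1.567, -2.715]), 'ft_force': array([ -1.339, -10.03 ,  -7.462]), 'opening': np.float64(0.002)}
cage x,y,z -0.4 -70.8 349.5 F x,y,z 0.3 -10.1 -7.5
```

{"fn": "apply_moves", "kwargs": {"series": [[1, [0.03, 0, -0.1], 0], [1, [0.03, 0, -0.1], 0]]}}

```text
t: 29.98
eef_pos: [470.1, 88.0, 349.2]
tcp_rot: [-1.034, 1.568, -2.766]
ft_force: [-1.4, -9.3, -6.2]
opening: 0.007
```

```bash
python3 st.py
```

```text
{'t': np.float64(29.975), 'eef_pos': array([470.149,  88.019, 349.202]), 'tcp_rot': array([-1.034,  1.568, -2.766]), 'ft_force': array([-1.385, -9.296, -6.19 ]), 'opening': np.float64(0.007)}
cage x,y,z -0.4 -69.8 349.2 F x,y,z 0.1 -9.4 -6.2
```

{"fn": "apply_moves", "kwargs": {"series": [[1, [0.02, 0, -0.08], 0], [1, [0.02, 0, -0.08], 0]]}}

```text
t: 30.22
eef_pos: [470.3, 88.6, 349.1]
tcp_rot: [-0.861, 1.567, -2.593]
ft_force: [-2.6, -12.9, -4.7]
opening: 0.004
```

{"fn": "apply_moves", "kwargs": {"series": [[1, [0.0, 0, -0.06], 0], [1, [0.0, 0, -0.06], 0]]}}

```text
t: 30.48
eef_pos: [470.3, 89.0, 349.1]
tcp_rot: [-0.767, 1.567, -2.498]
ft_force: [-2.4, -15.2, -5.5]
opening: 0.009
```

{"fn": "apply_moves", "kwargs": {"series": [[1, [0.0, 0, -0.06], 0], [1, [0.0, 0, -0.06], 0]]}}

```text
t: 30.72
eef_pos: [470.4, 89.3, 349.0]
tcp_rot: [-0.704, 1.566, -2.435]
ft_force: [-1.9, -18.9, -4.6]
opening: 0.005
```

```bash
python3 st.py
```

```text
{'t': np.float64(30.725), 'eef_pos': array([470.397,  89.339, 349.047]), 'tcp_rot': array([-0.704,  1.566, -2.435]), 'ft_force': array([ -1.919, -18.859,  -4.595]), 'opening': np.float64(0.005)}
cage x,y,z -0.4 -68.4 349.0 F x,y,z 1.1 -18.9 -4.6
```

{"fn": "apply_moves", "kwargs": {"series": [[1, [0, 0, 1], 0], [1, [0, 0, 3], 0], [1, [-4, 0, 4], 0], [1, [-6, 0, 1], 0], [1, [-6, 0, -5], 0], [1, [-6, 0, -11], 0], [1, [-6, 0, -16], 0], [1, [-6, 0, -18], 0], [1, [-3, 0, -18], 0], [1, [0, 0, -18], 0], [1, [0, 0, -17.5], 0], [1, [0, 0, -16.5], 0], [1, [0, 0, -15.5], 0], [1, [0, 0, -15.5], 0]]}}

```text
t: 32.48
eef_pos: [495.7, 242.5, 350.9]
tcp_rot: [2.13, 1.569, 0.397]
ft_force: [-0.4, -0.2, 0.0]
opening: 0.003
```

```bash
python3 st.py
```

```text
{'t': np.float64(32.475), 'eef_pos': array([495.735, 242.538, 350.898]), 'tcp_rot': array([2.13 , 1.569, 0.397]), 'ft_force': array([-0.402, -0.248,  0.034]), 'opening': np.float64(0.003)}
cage x,y,z -0.0 86.9 350.9 F x,y,z -0.4 -0.3 0.0
```

{"fn": "apply_moves", "kwargs": {"series": [[1, [0, 0, 0.3], 0], [1, [0, 0, 0.6], 0], [1, [0, 0, 0.85], 0], [1, [0.02, 0, 1.1], 0], [1, [0.05, 0, 1.3], 0], [1, [0.05, 0, 1.3], 0]]}}

```text
t: 33.22
eef_pos: [493.6, 230.5, 349.4]
tcp_rot: [-2.193, 1.571, 2.359]
ft_force: [0.3, -0.1, 0.3]
opening: 0.006
```

```bash
python3 st.py
```

```text
{'t': np.float64(33.225), 'eef_pos': array([493.633, 230.545, 349.435]), 'tcp_rot': array([-2.193,  1.571,  2.359]), 'ft_force': array([ 0.349, -0.091,  0.284]), 'opening': np.float64(0.006)}
cage x,y,z -0.2 74.7 349.4 F x,y,z 0.4 -0.0 0.3
```

```bash
cat > lev.py <<'E'
from h import *
th=np.radians(-9.25);ex=np.array([np.cos(th),np.sin(th)]);ey=np.array([-ex[1],ex[0]])
def W(x,y,z): return np.r_[np.array([481.8,156.8])+x*ex+(y-.5)*ey,z]
for nm in('scene','side','wrist'):
    c=cams.read_camera(nm);hsv=cv2.cvtColor(c['image'],cv2.COLOR_RGB2HSV)
    g=cv2.inRange(hsv,(0,150,90),(8,255,255))|cv2.inRange(hsv,(172,150,90),(180,255,255))
    k,l,st,ce=cv2.connectedComponentsWithStats(g)
    print(nm,[st[i].tolist() for i in range(1,k) if st[i,4]>8])
    for t in(0,.1,.2,.3): print(t,proj(c,W(-.8,56+56*np.sin(t),115+56*np.cos(t))).round(1),end=' ')
    print('pivot',proj(c,W(-.8,56,115)).round(1))
E
python3 lev.py
```

```text
scene [[552, 57, 6, 8, 13], [337, 114, 10, 23, 91], [344, 127, 10, 7, 42]]
0 [340.7 118.4] 0.1 [342.8 117.2] 0.2 [344.7 116.1] 0.3 [346.6 115.3] pivot [337.7 138.1]
side [[214, 129, 13, 23, 139], [222, 158, 6, 9, 21]]
0 [222.6 132.4] 0.1 [221.3 131. ] 0.2 [220.2 129.9] 0.3 [219.  128.9] pivot [225.2 152.9]
wrist [[278, 249, 8, 21, 83], [280, 298, 4, 11, 37]]
0 [280.  314.8] 0.1 [280.  304.4] 0.2 [280.  293.5] 0.3 [280.  282.1] pivot [280.4 266.7]
```

```bash
python3 - <<'E'
from h import *
import pickle
a,b,c=pickle.load(open('rel.pkl','rb'))
th=np.radians(-9.25);ex=np.array([np.cos(th),np.sin(th)]);ey=np.array([-ex[1],ex[0]])
def W(x,y,z): return np.r_[np.array([481.8,156.8])+x*ex+(y-.5)*ey,z]
for cam in(a,b):
    for t,pz in((.83,118),(.2,116),(.1,115.5),(0,115)):
        P=np.array([proj(cam,W(x,56+56*np.sin(t)+o*np.cos(t),pz+56*np.cos(t)-o*np.sin(t))) for x in(-5.3,3.7) for o in(-2.5,2.5)])
        print(t,P.min(0).round(1),P.max(0).round(1))
c=cams.read_camera('side')['image'];s=cams.read_camera('scene')['image']
hsv=lambda i:cv2.cvtColor(i,cv2.COLOR_RGB2HSV)
f=lambda i:((hsv(i)[:,:,0]<8)|(hsv(i)[:,:,0]>172))&(hsv(i)[:,:,1]>120)&(hsv(i)[:,:,2]>60)
for nm,i,x,y,w,h in(('side',c,208,122,26,34),('scene',s,332,108,26,32)):
    print(nm,x,y);print('\n'.join(''.join('#' if v else '.' for v in r) for r in f(i)[y:y+h,x:x+w]))
E
```

```text
0.83 [352.6 112.5] [356.8 115.5]
0.2 [342.3 114.1] [347.3 117.4]
0.1 [340.2 115.2] [345.3 118.8]
0 [338.1 116.5] [343.3 120.4]
0.83 [212.2 126.3] [216.6 128.2]
0.2 [217.6 128.3] [222.6 130.7]
0.1 [218.8 129.5] [223.8 132.2]
0 [220. 131.] [225.1 133.9]
side 208 122
..........................
..........................
..........................
..........................
..........................
..........................
..........................
............#####.........
..........#######.........
..........#######.........
..........#######.........
..........######..........
...........######.........
............#####.........
............#####.........
............#####.........
............#####.........
.............####.........
.............#####........
.........#########........
.......###########........
......############........
.......###########........
........##########........
.........####.####........
.........##....####.......
...............####.......
...............####.......
...............####.......
............##..##........
.........................
[... 260 characters left out ...]
.......####..............
........######............
........######............
........#######...........
........#######...........
........######............
........######............
........####..............
.......#####..............
.......#####..............
.......####...............
.......####...............
.......####......#........
......####......####......
......####.....######.....
......####...##########...
......###...##########....
......###...########......
......###.....######......
.....####......###........
.....####.................
.....###..#...............
.....##...##..............
...........##.............
..........................
..........................
```

{"fn": "apply_moves", "kwargs": {"series": [[1, [0.0, 0, 0.15], 0], [1, [0, 0, 0.3], 0], [1, [0, 0, 0.3], 0]]}}

```text
t: 33.85
eef_pos: [493.2, 227.7, 349.3]
tcp_rot: [-2.658, 1.571, 1.893]
ft_force: [0.9, 2.8, -1.7]
opening: 0.003
```

```bash
python3 st.py
```

```text
{'t': np.float64(33.85), 'eef_pos': array([493.168, 227.658, 349.326]), 'tcp_rot': array([-2.658,  1.571,  1.893]), 'ft_force': array([ 0.9  ,  2.812, -1.743]), 'opening': np.float64(0.003)}
cage x,y,z -0.2 71.8 349.3 F x,y,z 0.4 2.9 -1.7
```

{"fn": "apply_moves", "kwargs": {"series": [[1, [0.0, 0, 0.1], 0], [1, [0.02, 0, 0.2], 0], [1, [0.02, 0, 0.2], 0]]}}

```text
t: 34.22
eef_pos: [492.9, 225.9, 349.2]
tcp_rot: [2.989, 1.57, 1.257]
ft_force: [1.4, 6.3, -3.1]
opening: 0.004
```

{"fn": "apply_moves", "kwargs": {"series": [[1, [0.0, 0, 0.08], 0], [1, [0.0, 0, 0.08], 0]]}}

```text
t: 34.48
eef_pos: [492.7, 225.2, 349.1]
tcp_rot: [3.098, 1.57, 1.365]
ft_force: [0.9, 7.3, -4.0]
opening: 0.007
```

{"fn": "apply_moves", "kwargs": {"series": [[1, [0.0, 0, 0.08], 0], [1, [0.0, 0, 0.08], 0]]}}

```text
t: 34.72
eef_pos: [492.6, 224.6, 348.9]
tcp_rot: [-3.109, 1.57, 1.442]
ft_force: [1.4, 9.0, -4.8]
opening: 0.002
```

{"fn": "apply_moves", "kwargs": {"series": [[1, [0.0, 0, 0.08], 0], [1, [0.0, 0, 0.08], 0]]}}

```text
t: 34.98
eef_pos: [492.5, 223.9, 348.8]
tcp_rot: [-3.073, 1.569, 1.478]
ft_force: [1.8, 10.4, -7.8]
opening: 0.008
```

```bash
python3 st.py
```

```text
{'t': np.float64(34.975), 'eef_pos': array([492.491, 223.89 , 348.808]), 'tcp_rot': array([-3.073,  1.569,  1.478]), 'ft_force': array([ 1.821, 10.417, -7.813]), 'opening': np.float64(0.008)}
cage x,y,z -0.2 67.9 348.8 F x,y,z 0.1 10.6 -7.8
```

{"fn": "apply_moves", "kwargs": {"series": [[1, [0.02, 0, 0.08], 0], [1, [0.02, 0, 0.08], 0]]}}

```text
t: 35.22
eef_pos: [492.4, 223.3, 348.7]
tcp_rot: [3.032, 1.568, 1.3]
ft_force: [2.1, 12.3, -7.4]
opening: 0.005
```

{"fn": "apply_moves", "kwargs": {"series": [[1, [0.0, 0, 0.06], 0], [1, [0.0, 0, 0.06], 0]]}}

```text
t: 35.48
eef_pos: [492.3, 223.0, 348.8]
tcp_rot: [2.986, 1.568, 1.254]
ft_force: [1.6, 15.8, -6.8]
opening: 0.003
```

```bash
python3 st.py
```

```text
{'t': np.float64(35.475), 'eef_pos': array([492.337, 223.036, 348.769]), 'tcp_rot': array([2.986, 1.568, 1.254]), 'ft_force': array([ 1.587, 15.801, -6.827]), 'opening': np.float64(0.003)}
cage x,y,z -0.2 67.1 348.8 F x,y,z -1.0 15.9 -6.8
```

{"fn": "apply_moves", "kwargs": {"series": [[1, [0.0, 0, 0.06], 0], [1, [0.0, 0, 0.06], 0]]}}

```text
t: 35.72
eef_pos: [492.3, 222.7, 348.8]
tcp_rot: [2.963, 1.567, 1.23]
ft_force: [1.8, 17.9, -8.6]
opening: 0.004
```

{"fn": "apply_moves", "kwargs": {"series": [[1, [0, 0, -1], 0], [1, [0, 0, -3], 0], [1, [-4, 0, -4], 0], [1, [-6, 0, -1], 0], [1, [-6, 0, 5], 0], [1, [-6, 0, 11], 0], [1, [-6, 0, 15], 0], [1, [-6, 0, 17], 0], [1, [-3, 0, 17], 0], [1, [0, 0, 17], 0], [1, [0, 0, 16], 0], [1, [0, 0, 14.5], 0], [1, [0, 0, 13.8], 0], [1, [0, 0, 13.8], 0]]}}

```text
t: 37.48
eef_pos: [470.1, 86.0, 349.7]
tcp_rot: [1.83, 1.569, 0.099]
ft_force: [-0.9, -0.2, 0.8]
opening: 0.006
```

```bash
python3 st.py; python3 lev.py
```

```text
{'t': np.float64(37.475), 'eef_pos': array([470.079,  85.967, 349.722]), 'tcp_rot': array([1.83 , 1.569, 0.099]), 'ft_force': array([-0.858, -0.222,  0.831]), 'opening': np.float64(0.006)}
cage x,y,z -0.2 -71.8 349.7 F x,y,z -0.8 -0.4 0.8
scene [[552, 54, 8, 11, 20], [339, 115, 6, 9, 41], [345, 127, 9, 7, 41]]
0 [340.7 118.4] 0.1 [342.8 117.2] 0.2 [344.7 116.1] 0.3 [346.6 115.3] pivot [337.7 138.1]
side [[224, 161, 4, 6, 12]]
0 [222.6 132.4] 0.1 [221.3 131. ] 0.2 [220.2 129.9] 0.3 [219.  128.9] pivot [225.2 152.9]
wrist [[274, 0, 15, 16, 227], [263, 20, 6, 18, 99], [295, 20, 5, 18, 86]]
0 [279.3 -25.6] 0.1 [279.2 -42.3] 0.2 [279.2 -58.5] 0.3 [279.2 -73.8] pivot [279.9  11.3]
```

{"fn": "apply_moves", "kwargs": {"series": [[1, [0, 0, -0.1], 0], [1, [0, 0, -0.2], 0], [1, [0, 0, -0.2], 0]]}}

```text
t: 38.0
eef_pos: [470.4, 86.9, 349.1]
tcp_rot: [0.029, 1.57, -1.703]
ft_force: [-0.4, -4.1, 2.2]
opening: 0.004
```

{"fn": "apply_moves", "kwargs": {"series": [[1, [0, 0, -0.1], 0], [1, [0, 0, -0.1], 0]]}}

```text
t: 38.25
eef_pos: [470.5, 87.9, 349.0]
tcp_rot: [-0.173, 1.57, -1.904]
ft_force: [-0.1, -5.0, 1.8]
opening: 0.004
```

```bash
python3 st.py
```

```text
{'t': np.float64(38.25), 'eef_pos': array([470.499,  87.911, 349.044]), 'tcp_rot': array([-0.173,  1.57 , -1.904]), 'ft_force': array([-0.144, -4.994,  1.822]), 'opening': np.float64(0.004)}
cage x,y,z -0.1 -69.8 349.0 F x,y,z 0.7 -5.0 1.8
```

{"fn": "apply_moves", "kwargs": {"series": [[1, [0, 0, -0.1], 0], [1, [0, 0, -0.1], 0]]}}

```text
t: 38.5
eef_pos: [470.6, 88.7, 349.1]
tcp_rot: [-0.102, 1.57, -1.833]
ft_force: [-1.1, -8.9, 3.2]
opening: 0.006
```

{"fn": "apply_moves", "kwargs": {"series": [[1, [0, 0, -0.08], 0], [1, [0, 0, -0.08], 0]]}}

```text
t: 38.75
eef_pos: [470.7, 89.1, 349.1]
tcp_rot: [-0.159, 1.569, -1.89]
ft_force: [-2.5, -14.1, 3.9]
opening: 0.003
```

```bash
python3 st.py
```

```text
{'t': np.float64(38.75), 'eef_pos': array([470.686,  89.112, 349.088]), 'tcp_rot': array([-0.159,  1.569, -1.89 ]), 'ft_force': array([ -2.46 , -14.062,   3.87 ]), 'opening': np.float64(0.003)}
cage x,y,z -0.1 -68.6 349.1 F x,y,z -0.2 -14.3 3.9
```

{"fn": "apply_moves", "kwargs": {"series": [[1, [0, 0, 1], 0], [1, [0, 0, 3], 0], [1, [-4, 0, 4], 0], [1, [-6, 0, 1], 0], [1, [-6, 0, -5], 0], [1, [-6, 0, -11], 0], [1, [-6, 0, -15], 0], [1, [-6, 0, -17], 0], [1, [-3, 0, -17], 0], [1, [0, 0, -17], 0], [1, [0, 0, -15.5], 0], [1, [0, 0, -14.4], 0], [1, [0, 0, -14], 0], [1, [0, 0, -14], 0]]}}

```text
t: 40.5
eef_pos: [493.3, 227.6, 350.0]
tcp_rot: [2.134, 1.569, 0.401]
ft_force: [-0.3, -0.0, 1.3]
opening: 0.003
```

```bash
python3 st.py
```

```text
{'t': np.float64(40.5), 'eef_pos': array([493.333, 227.585, 350.028]), 'tcp_rot': array([2.134, 1.569, 0.401]), 'ft_force': array([-0.339, -0.003,  1.256]), 'opening': np.float64(0.003)}
cage x,y,z 0.0 71.7 350.0 F x,y,z -0.3 -0.1 1.3
```

{"fn": "apply_moves", "kwargs": {"series": [[1, [0, 0, 0.1], 0], [1, [0, 0, 0.2], 0], [1, [0, 0, 0.2], 0]]}}

```text
t: 40.88
eef_pos: [493.0, 226.5, 349.4]
tcp_rot: [2.425, 1.569, 0.694]
ft_force: [0.6, 4.9, 3.8]
opening: 0.005
```

```bash
python3 st.py
```

```text
{'t': np.float64(40.875), 'eef_pos': array([493.02 , 226.489, 349.378]), 'tcp_rot': array([2.425, 1.569, 0.694]), 'ft_force': array([0.599, 4.934, 3.758]), 'opening': np.float64(0.005)}
cage x,y,z -0.1 70.6 349.4 F x,y,z -0.2 5.0 3.8
```

{"fn": "apply_moves", "kwargs": {"series": [[1, [0, 0, 0.1], 0], [1, [0, 0, 0.1], 0]]}}

```text
t: 41.12
eef_pos: [492.9, 225.6, 349.2]
tcp_rot: [2.596, 1.569, 0.864]
ft_force: [0.5, 6.9, 2.4]
opening: 0.006
```

{"fn": "apply_moves", "kwargs": {"series": [[1, [0, 0, 0.1], 0], [1, [0, 0, 0.1], 0]]}}

```text
t: 41.38
eef_pos: [492.7, 224.6, 349.3]
tcp_rot: [2.482, 1.569, 0.75]
ft_force: [0.7, 5.6, 3.0]
opening: 0.004
```

{"fn": "apply_moves", "kwargs": {"series": [[1, [0, 0, 0.1], 0], [1, [0, 0, 0.1], 0]]}}

```text
t: 41.62
eef_pos: [492.6, 223.8, 349.3]
tcp_rot: [2.59, 1.569, 0.858]
ft_force: [1.4, 8.9, 2.5]
opening: 0.003
```

```bash
python3 st.py
```

```text
{'t': np.float64(41.625), 'eef_pos': array([492.612, 223.768, 349.281]), 'tcp_rot': array([2.59 , 1.569, 0.858]), 'ft_force': array([1.433, 8.885, 2.519]), 'opening': np.float64(0.003)}
cage x,y,z -0.1 67.8 349.3 F x,y,z -0.0 9.0 2.5
```

{"fn": "apply_moves", "kwargs": {"series": [[1, [0, 0, 0.07], 0], [1, [0, 0, 0.07], 0]]}}

```text
t: 41.88
eef_pos: [492.6, 223.4, 349.3]
tcp_rot: [2.665, 1.568, 0.933]
ft_force: [2.5, 11.9, 1.1]
opening: 0.007
```

{"fn": "apply_moves", "kwargs": {"series": [[1, [0, 0, -1], 0], [1, [0, 0, -3], 0], [1, [-3, 0, -5.5], 0], [1, [-7, 0, -8], 0], [1, [-9, 0, -10], 0], [1, [-9, 0, -10], 0]]}}

```text
t: 42.62
eef_pos: [508.1, 322.8, 439.8]
tcp_rot: [2.111, 1.569, 0.381]
ft_force: [0.2, 0.1, -1.3]
opening: 0.006
```

```bash
python3 st.py; python3 - <<'E'
from h import *
import pickle
r=pickle.load(open('rel.pkl','rb'));n=(cams.read_camera('scene'),cams.read_camera('side'));pickle.dump(n,open('fin.pkl','wb'))
# board translation since release: track pull patch (template match, subpixel) and triangulate
boxes=((306,128,26,28),(228,142,20,30))
pts=[]
for i,(x,y,w,h) in enumerate(boxes):
    G=lambda c:cv2.cvtColor(c['image'],cv2.COLOR_RGB2GRAY)
    k=4
    A=cv2.resize(G(r[i])[y:y+h,x:x+w],None,fx=k,fy=k,interpolation=cv2.INTER_CUBIC)
    B=cv2.resize(G(n[i])[y-8:y+h+8,x-8:x+w+8],None,fx=k,fy=k,interpolation=cv2.INTER_CUBIC)
    R=cv2.matchTemplate(B,A,cv2.TM_CCOEFF_NORMED);_,v,_,l=cv2.minMaxLoc(R)
    d=np.array(l)/k-8; pts.append(((x+w/2,y+h/2),(x+w/2+d[0],y+h/2+d[1])));print('shift px',d,round(v,3))
a,b=n
print('d world',(tri((a,pts[0][1]),(b,pts[1][1]))[0]-tri((a,pts[0][0]),(b,pts[1][0]))[0]).round(2))
hs=[]
for nm,c in(('scene',a),('side',b)):
    hsv=cv2.cvtColor(c['image'],cv2.COLOR_RGB2HSV)
    g=((hsv[:,:,0]<8)|(hsv[:,:,0]>172))&(hsv[:,:,1]>120)&(hsv[:,:,2]>60)
    x,y,w,h=(332,108,26,32) if nm=='scene' else (208,122,26,34)
    print(nm,x,y);print('\n'.join(''.join('#' if v else '.' for v in q) for q in g[y:y+h,x:x+w]))
E
```

```text
{'t': np.float64(42.625), 'eef_pos': array([508.139, 322.77 , 439.8  ]), 'tcp_rot': array([2.111, 1.569, 0.381]), 'ft_force': array([ 0.199,  0.063, -1.343]), 'opening': np.float64(0.006)}
cage x,y,z -0.7 168.0 439.8 F x,y,z 0.2 0.1 -1.3
shift px [-0.5   2.25] 0.893
shift px [0.5 2.5] 0.917
d world [-0.1 -0.9 -6. ]
scene 332 108
..........................
..........................
..........................
..........................
..........................
..........................
..........................
........#.................
.......###................
......######..............
......#######.............
......#######.............
......#######.............
......######..............
......#####...............
......#####...............
......####................
......####................
......###........#........
......###.......####......
.....####......######.....
.....####....##########...
.....####...##########....
.....####...#########.....
.....####.....#####.......
.....####......###........
.....###..................
.....###..................
.....###..#..
[... 325 characters left out ...]
..............##.........
............######........
...........#######........
...........#######........
...........#######........
............######........
.............#####........
.............#####........
.............#####........
..............####........
..............####........
.........####.####........
.......###########........
......############........
.......############.......
........##########........
.........####..####.......
.........##....####.......
...............####.......
...............####.......
..............#####.......
............#..####.......
..........................
..........................
..........................
..........................
```

```bash
python3 -c "
from cell import job
print(job.job_done())"
```

```text
the job is handed in; nothing more can be done
None
```

I fitted the green board in the free slot with the red lever at the red guide and handed the job in at about 42.6 s. The robot had retreated clear of the cage.

**Lowering:** I lowered the board in small steps and kept hold until I felt it rest on the connector. The upward force rose by about 7 N there, and I then let go. The blue spare board was still in its rack in the last picture that shows the rack, just after the green board was lifted out; I did not go near it again.

**Levers:** I swung red to about 0.2 rad, white to its stop, then red to its stop. The stops came at about 18–19 N. I then pressed each once more, white to 14 N and red to 12 N.

**Last checks:**
- **Board height:** tracking the black pull between the last pictures puts the board about 6 mm lower than when released. My height estimate gave only about 3 mm to go. Both are coarse, and they disagree.
- **Red lever:** its tip lies within about 1 px of where it should be when upright, in both cameras.
- **White lever:** I checked it only by feel, because I had used all 12 picture views. I did not touch it again after the last red push.
- **Play:** when re-pressed, each lever met the finger 2–4 mm before the stop, with about 5 N of sliding. I took this as the board shifting sideways in the guides. I cannot rule out that the white lever is a few hundredths of a radian short of its stop.

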